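# Gauge a drilled stone core in the bench caliper

## Robot

A 6-joint arm with a two-finger parallel gripper is mounted at the origin on the work surface. World frame = base frame: x ahead of the robot, y to its left, z up, the work surface at z = 0. Lengths are in m, angles in degrees, forces in N, time in s.
With the tool pointing down it reaches from about 0.3 to 0.75 m from the base axis. Payload 8.5 kg.
Tool frame: the origin (TCP) lies midway between the tips of the shut fingers; the grasp point (between the pads) lies 19 mm behind it (env.grasp_offset is the distance from the TCP to the grasp point, in m); z points along the fingers, y is the line along which they close (so a half turn about z gives the same grasp; the last joint's range is limited). The gripper opens to 85 mm and grips with 20 to 120 N. Pads are 22 mm wide; open, the fingers measure 114 mm over their backs; the gripper's body (76 mm by 85 mm) begins 54 mm behind the grasp point. The pads swing forward as they close: fully open they stand 13 mm farther back than shut.
Start: joints at [60.487, 21.807, 74.336, -0, 83.858, -12.336], TCP at [0.162, 0.525, 0.231] pointing down, gripper open.
Joint ranges: [-178.18, 178.18], [-50.72, 133.34], [12.68, 142.11], [-81.47, 261.47], [9.98, 163.14], [-165.26, 165.26]. Speed limits (degrees/s): [136.94, 136.94, 180, 180, 180, 180].

## Interface

Orientations are given as a 3x3 rotation matrix whose columns are the frame's x, y, z axes.
In Python, from rig import env gives the robot as it stands.
- The arm moves only by the tool servo_tool, never from a script. Its argument "deltas" is text: rows parted by semicolons, each of 7 numbers parted by spaces: the opening, from 0 (shut) to 1 (fully open), then the shift along the tool's x, y, z in mm, then the turn, a rotation vector about the tool's x, y, z in rad. A call has 1 to 8 rows; each row shifts and turns the commanded pose from where the row before left it, along the tool's axes as they then stand; what a row does not reach is not made up. A row lasts 1/12 s, in which the tool goes at most 41.7 mm and 7.16 degrees, less where a joint would pass 70% of its speed; a pose out of reach is approached as far as the arm can. A call is refused whole if a number of a shift passes 41.7 or a number of a turn 0.125, either way. A call with a gripper value outside its range is refused whole. The fingers move at their own pace and stop on an object; "newtons" is the grip in N (left out, the last holds). Time passes only in rows, so rows that do not move let the fingers close. It gives the time, the measured TCP pose, the force, the opening and the grip force at its end, in the units of the state.
- env.observe(): the state, without advancing time (a new reading comes with each control period).
- env.get_image(name): name is "scene" or "side" or "wrist"; returns a dict with "img" (384x512x3 uint8, red, green, blue), "depth" (384x512 float32, m along the optical axis (not along the pixel's ray), 0 where there is no reading), "camera_matrix" (3x3 intrinsics, pixels), "world_to_cam" (4x4, takes a point from world to camera coordinates). Camera axes: x right, y down, z forward; pixel columns grow to the right and rows downward; lengths in m; the calibration is good to about 2 mm. A picture is of the moment at which its call begins.
- env.close_job(): hands the job in; it is judged then, once.
Trained networks look in a picture, given as the dict that the camera call returned (one of the last four; its "shot" number tells which), for a name from the list of things; names that differ only in an ending like _2 or _b are one class to them, and where a whole thing is asked for, a point or a joint stands for the part that bears it (a point fixed in the world has none). Each returns a list of dicts, best first, with "conf" (0 to 1); they miss things now and then, are a little off and sometimes report something else, mostly with a low value. They report only what shows in the picture. A call takes as long as a camera call.
- env.spot_in(name, picture): "bbox" ([centre column, centre row, width, height] in pixels, round what is visible of it).
- env.spot_point(name, picture): "uv" ([column, row] in pixels: a listed point, or the origin of a listed thing).
The state is a dict: "time_s": time; "q": joint angles; "qvel": joint speeds; "joint_efforts": joint torques, N m; "position": TCP position; "tool_rot": TCP orientation; "ft_force": force on the tool from outside, world axes, zero at the start; "wrist_torque": the same for the moment, N m; "grip_width": finger opening in m; "gripper_force": force on a finger pad.
Only numpy, scipy, OpenCV 4.12 (cv2) and the standard library are available. Lean on these libraries where they do the work, as an engineer would, in place of code of your own. Each camera call takes 0.05 s, during which the arm holds its last target. There are 200 camera calls.

## Task

Take the tall stone core out of the white tray and stand it upright on the beam of the bench caliper, in line between the two jaws; do not drop it. Then slide the loose jaw gently shut on it until the measuring force registers: the pointer on the sprung anvil must stand between the two black ridges on its housing, and the anvil must never be driven fully in. Leave the core clamped like that, let go, and leave everything else where it is.

Things in the scene. Friction and masses are not known exactly. Their poses are not given: they have to be found in the camera images.
- tall_core: The core to measure: grey drilled stone cylinder with two paler bands, 42 mm diameter, 64 mm tall (the two others are only 36 mm tall), about 0.22 kg, standing upright in the tray. Origin: centre of its underside, z along its axis.
- tray: White plastic tray, 170 (x) by 290 (y) by 35 mm high, walls and floor 5 mm thick, fixed. Origin: centre of its underside; the three cores stand on its floor in a row along its y, about 88 mm apart, in any order.
- caliper: Bench caliper, fixed to the bench: aluminium beam 60 mm wide (x), 260 mm long (y, from -125 to +135), its top 14 mm above the bench. Origin: under the beam on the bench. Its y axis is the measuring axis: the sliding jaw (dark steel grip block) is at the -y end, the sprung anvil and its grey housing (56 mm wide, from y = 101 to 135, 66 mm high) at the +y end.
- bed (a point): Point on top of the beam (14 mm above the bench), on the measuring axis, 40 mm short of the face of the anvil at rest, the middle of the free space between the jaws when the jaw is 30 mm closed. Axes as the caliper.
- jaw_face (a point): Centre of the face of the sliding jaw that touches the core, 40 mm above the bench; the jaw plate is 44 mm wide, 8 mm thick, from 16 to 62 mm above the bench. Axes as the caliper; the core lies to its +y.
- jaw_grip (a point): Centre of the top of the sliding jaw's grip block, 68 mm above the bench: upright block 28 mm wide (caliper x), 44 mm long (y), behind the jaw plate, 30 mm from the jaw face. It can be gripped from above across its 28 mm width, both sides free down to 17 mm above the bench, or pushed.
- jaw (a joint): Travel of the sliding jaw towards the anvil in m: 0 fully open (110 mm between the faces), starts between 0 and 0.03, at most 0.095. Slides with about 6 N of friction and stays where it is left. Distance between the faces = 0.110 - jaw + anvil, so with the 42 mm core clamped jaw = 0.068 + anvil.
- anvil (a joint): Travel of the sprung anvil in m as it is pushed in along caliper +y: 0 at rest, 0.014 fully in. Spring 300 N/m (about 2 N half-way in), weaker than the jaw's friction. The pointer stands between the ridges from 0.0025 to 0.0115 (middle 0.007).
- anvil_face (a point): Centre of the anvil face that touches the core (40 mm wide, from 18 to 58 mm above the bench), 40 mm above the bench; it moves with the anvil. Axes as the caliper; the core lies to its -y.
- pointer_tip (a point): Tip of the black pointer that rides with the anvil, about 70 mm above the bench, over the housing; the two black ridges across the housing top lie at caliper y = 107.5 and 116.5 mm, the tip at rest at y = 105 mm.
- short_core_a: Bystander: short stone core, 42 mm diameter, 36 mm tall, in the tray. Origin under its centre.
- short_core_b: Bystander: another short stone core, same size. Origin under its centre.
- sample_bottle: Bystander: clear sample bottle with a blue cap, 68 mm diameter, 140 mm tall, beyond the work. Origin under its centre.
- cobble: Bystander: pale rounded cobble, 72 mm diameter, 41 mm tall, on the bench beyond the work. Origin under its centre.

How it is judged:
By the outcome, as a careful person would: the job done as asked, in the order asked, and still so for the second after the job is handed in, with the robot touching nothing.
It also fails if it takes over 53 s, if anything falls off the work surface, if the arm or the gripper's body presses on something with over 40 N, if the wrist force passes 120 N, or if a joint passes its speed limit or range.

## Working session

There is one attempt and no reset: what is moved stays moved. The work goes in short steps, Python scripts to look and compute and a tool call to move; the robot and the scene stay as the last step left them, time stands still between calls to the robot, and variables do not carry over. Pictures are saved under pics/ and viewed, at most 10 in all, crops included, and the job is handed in when it is done.

Besides the shell and the picture viewer there is one more tool, called after ">>>" as name(argument=value, ...) on one line, values as JSON. servo_tool: Moves the arm, as the interface text tells. Its arguments: {"type":"object","properties":{"deltas":{"type":"string"},"newtons":{"type":"number"}},"required":["deltas"]}

```bash
mkdir -p pics; cat > h.py <<'E'
import numpy as np, cv2
from rig import env
def ray(p,uv):
    K=p["camera_matrix"];T=np.array(p["world_to_cam"]);R=T[:3,:3];t=T[:3,3]
    d=R.T@np.linalg.inv(K)@np.array([uv[0],uv[1],1.]);return -R.T@t,d
def at_z(p,uv,z):
    o,d=ray(p,uv);return o+d*(z-o[2])/d[2]
def dep(p,uv):
    u,v=int(round(uv[0])),int(round(uv[1]));z=float(np.median(p["depth"][v-1:v+2,u-1:u+2]));o,d=ray(p,uv);return o+d*z
def tri(rs):
    A=np.zeros((3,3));b=np.zeros(3)
    for o,d in rs:
        d=d/np.linalg.norm(d);M=np.eye(3)-np.outer(d,d);A+=M;b+=M@o
    return np.linalg.solve(A,b)
def proj(p,X):
    T=np.array(p["world_to_cam"]);c=T[:3,:3]@np.array(X)+T[:3,3];u=p["camera_matrix"]@c;return u[:2]/u[2]
E
python3 - <<'E'
from h import *
np.set_printoptions(precision=4,suppress=True)
s=env.observe();print(s["tool_rot"],s["position"],env.grasp_offset)
P={n:env.get_image(n) for n in("scene","side","wrist")}
cv2.imwrite("pics/a.png",cv2.resize(np.hstack([P["scene"]["img"],P["side"]["img"]])[:,:,::-1],(800,300)))
cv2.imwrite("pics/w.png",P["wrist"]["img"][:,:,::-1])
for n in["tall_core","short_core_a","tray","caliper","bed","jaw_face","jaw_grip","anvil_face","pointer_tip","sample_bottle","cobble"]:
    rs=[]
    for c in P:
        for r in env.spot_point(n,P[c])[:2]:
            print(n,c,np.array(r["uv"]),round(r["conf"],2),at_z(P[c],r["uv"],0), dep(P[c],r["uv"]))
E
```

```text
[[-0.9554  0.2953 -0.0008]
 [ 0.2953  0.9554 -0.0013]
 [ 0.0003 -0.0015 -1.    ]] [0.1623 0.5252 0.2307] 0.0187
tall_core scene [171.3 170.7] 0.57 [ 0.5573 -0.2778  0.    ] [ 0.5816 -0.2647  0.0281]
tall_core side [275.6 282.2] 0.88 [ 0.5612 -0.2674  0.    ] [ 0.5501 -0.2917  0.0262]
tall_core side [256.7 237.4] 0.7 [ 0.5859 -0.0968  0.    ] [ 0.5803 -0.1108  0.0123]
short_core_a scene [228.2 194.2] 0.74 [ 0.6006 -0.0954  0.    ] [ 0.6117 -0.0916  0.0135]
short_core_a scene [199.2 177. ] 0.68 [ 0.5601 -0.1928  0.    ] [ 0.5904 -0.1795  0.0352]
short_core_a side [261.2 258.4] 0.84 [ 0.5638 -0.1772 -0.    ] [ 0.5547 -0.1992  0.0211]
short_core_a side [255.6 233.1] 0.73 [ 0.5903 -0.079   0.    ] [ 0.5777 -0.1108  0.0273]
tray scene [204.5 179.9] 0.82 [ 0.5668 -0.1748  0.    ] [ 0.5833 -0.1679  0.0193]
tray side [270.1 259. ] 0.91 [ 0.5829 -0.1886  0.    ] [ 0.5744 -0.2079  0.0188]
tray side [262.7 258.2] 0.45 [ 0.5675 -0.1781  0.    ] [ 0.5578 -0.2014  0.0224]
caliper scene [330.7 215.8] 0.78 [0.6034 0.1872 0.    ] [0.6178 0.187  0.0177]
caliper scene [316.2 188.9] 0.41 [ 0.5194  0.1347
[... 876 characters left out ...]
0.2605 0.    ] [0.5767 0.2592 0.014 ]
anvil_face side [216.2 161.2] 0.71 [0.6206 0.3298 0.    ] [0.6004 0.262  0.0403]
pointer_tip scene [373.5 211.5] 0.5 [0.5596 0.2955 0.    ] [0.6181 0.2869 0.0677]
pointer_tip scene [343.7 213.1] 0.37 [0.5855 0.2193 0.    ] [0.5989 0.2186 0.016 ]
pointer_tip side [217.  147.6] 0.7 [0.6543 0.4192 0.    ] [0.6151 0.2898 0.0721]
sample_bottle scene [200.3 251.7] 0.94 [ 0.7983 -0.1084  0.    ] [ 0.8346 -0.0913  0.0588]
sample_bottle side [326.6 216. ] 0.73 [ 0.7986 -0.0928  0.    ] [ 0.7787 -0.1242  0.0274]
cobble scene [317.1 272.8] 0.66 [0.7842 0.1807 0.    ] [0.8084 0.1805 0.0383]
cobble side [278.5 172.8] 0.63 [0.7763 0.173  0.    ] [0.7732 0.1664 0.0045]
```

View pics/a.png

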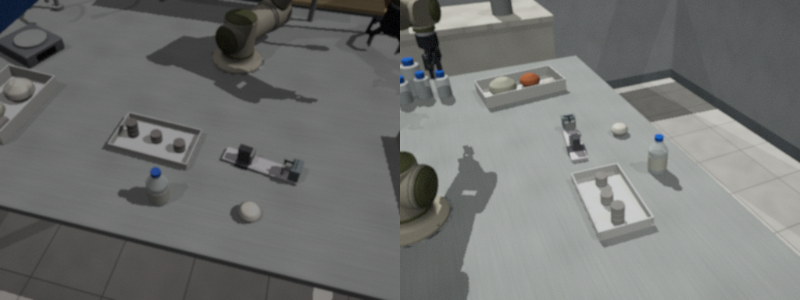

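View pics/w.png

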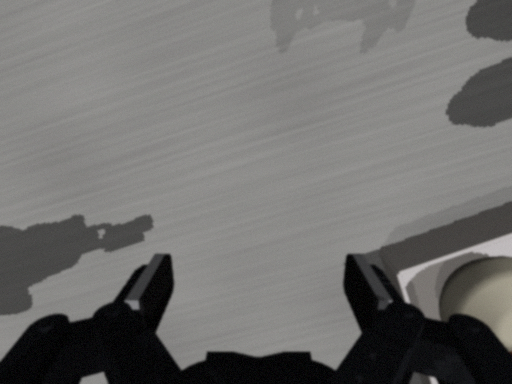

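The scene and side views show the tall core at the tray's −y end (scene about (169,166)). The caliper is at about (330,205), with its jaw towards −y. The wrist view shows only bench, so I'll move over the caliper for a close look.

```bash
cat >> h.py <<'E'
from scipy.spatial.transform import Rotation as Ro
def plan(X,yaw=None,n=None,op=1):
    """rows to bring TCP to X (m), tool y axis at yaw deg, z down"""
    s=env.observe();R=np.array(s["tool_rot"]);p=np.array(s["position"])
    if yaw is None: yaw=np.degrees(np.arctan2(R[1,1],R[0,1]))
    a=np.radians(yaw);y=np.array([np.cos(a),np.sin(a),0]);z=np.array([0,0,-1.]);G=np.c_[np.cross(y,z),y,z]
    w=Ro.from_matrix(R.T@G).as_rotvec();d=np.array(X)-p
    n=n or int(max(np.ceil(np.abs(d).max()/.04),np.ceil(np.abs(w).max()/.12),np.ceil(np.linalg.norm(d)/.0415),np.ceil(np.linalg.norm(w)/.124),1))
    print("n",n,"w/n",np.round(w/n,4),"dist mm",np.round(d*1e3,1))
    for i in range(n):
        r=(R@Ro.from_rotvec(w*i/n).as_matrix()).T@d/n*1e3
        print("%g %.1f %.1f %.1f %.4f %.4f %.4f;"%((op,)+tuple(r)+tuple(w/n)))
E
python3 - <<'E'
from h import *
p=env.get_image("wrist");T=np.array(p["world_to_cam"]);s=env.observe()
R=np.array(s["tool_rot"]);c=-T[:3,:3].T@T[:3,3]
print("cam in tool",R.T@(c-s["position"]),"\naxes",R.T@T[:3,:3].T, p["camera_matrix"])
plan([.53,.19,.28],-13)
E
```

```text
cam in tool [ 0.08381317 -0.0013134  -0.14220064] 
axes [[ 6.23247083e-04 -9.46312738e-01 -3.23251934e-01]
 [ 9.99999805e-01  5.80424963e-04  2.28872336e-04]
 [-2.89613149e-05 -3.23252014e-01  9.46312916e-01]] [[300.1365359    0.         258.15106019]
 [  0.         300.1365359  194.82217568]
 [  0.           0.           1.        ]]
n 13 w/n [-0.     -0.      0.1152] dist mm [ 367.6 -335.5   48.7]
1 -34.6 -16.3 -3.7 -0.0000 -0.0000 0.1152;
1 -36.3 -12.2 -3.7 -0.0000 -0.0000 0.1152;
1 -37.4 -8.0 -3.7 -0.0000 -0.0000 0.1152;
1 -38.1 -3.6 -3.7 -0.0000 -0.0000 0.1152;
1 -38.3 0.8 -3.7 -0.0000 -0.0000 0.1152;
1 -37.9 5.2 -3.7 -0.0000 -0.0000 0.1152;
1 -37.1 9.5 -3.7 -0.0000 -0.0000 0.1152;
1 -35.7 13.7 -3.7 -0.0000 -0.0000 0.1152;
1 -33.9 17.7 -3.7 -0.0000 -0.0000 0.1152;
1 -31.7 21.5 -3.7 -0.0000 -0.0000 0.1152;
1 -29.0 25.0 -3.7 -0.0000 -0.0000 0.1152;
1 -25.9 28.2 -3.7 -0.0000 -0.0000 0.1152;
1 -22.5 31.0 -3.7 -0.0000 -0.0000 0.1152;
```

```bash
python3 - <<'E'
from h import *
plan([.575,.25,.28],-13,n=13)
E
```

```text
n 13 w/n [-0.     -0.      0.1152] dist mm [ 412.6 -275.5   48.7]
1 -36.6 -10.9 -3.7 -0.0000 -0.0000 0.1152;
1 -37.6 -6.6 -3.7 -0.0000 -0.0000 0.1152;
1 -38.1 -2.2 -3.7 -0.0000 -0.0000 0.1152;
1 -38.1 2.2 -3.7 -0.0000 -0.0000 0.1152;
1 -37.6 6.5 -3.7 -0.0000 -0.0000 0.1152;
1 -36.6 10.8 -3.7 -0.0000 -0.0000 0.1152;
1 -35.1 14.9 -3.7 -0.0000 -0.0000 0.1152;
1 -33.2 18.9 -3.7 -0.0000 -0.0000 0.1152;
1 -30.8 22.6 -3.7 -0.0000 -0.0000 0.1152;
1 -28.0 26.0 -3.7 -0.0000 -0.0000 0.1152;
1 -24.8 29.0 -3.7 -0.0000 -0.0000 0.1152;
1 -21.3 31.7 -3.7 -0.0000 -0.0000 0.1152;
1 -17.5 33.9 -3.7 -0.0000 -0.0000 0.1152;
```

>>> servo_tool(deltas="1 -36 -11 -4 0 0 0.115; 1 -37 -6 -4 0 0 0.115; 1 -38 -2 -4 0 0 0.115; 1 -38 2 -4 0 0 0.115; 1 -37 6 -4 0 0 0.115; 1 -36 11 -4 0 0 0.115; 1 -35 15 -4 0 0 0.115; 1 -33 19 -4 0 0 0.115")

```text
time_s: 2.52
position: [0.4157, 0.3567, 0.2637]
tool_rot: [[-0.338, 0.941, 0.0], [0.941, 0.338, 0.0], [0.0, 0.0, -1.0]]
ft_force: [0.4, 1.3, 0.5]
grip_width: 0.0853
gripper_force: 0.0
```

>>> servo_tool(deltas="1 -31 23 -4 0 0 0.115; 1 -28 26 -4 0 0 0.115; 1 -25 29 -4 0 0 0.115; 1 -21 32 -4 0 0 0.115; 1 -17 34 -4 0 0 0.115; 1 0 0 0 0 0 0; 1 0 0 0 0 0 0")

```text
time_s: 3.1
position: [0.5756, 0.2517, 0.2825]
tool_rot: [[0.224, 0.975, -0.001], [0.975, -0.224, -0.0], [-0.0, -0.001, -1.0]]
ft_force: [-0.3, 0.7, -0.5]
grip_width: 0.0855
gripper_force: 0.0
```

```bash
python3 - <<'E'
from h import *
np.set_printoptions(precision=4,suppress=True)
s=env.observe();print(s["time_s"],s["tool_rot"],s["position"])
p=env.get_image("wrist")
cv2.imwrite("pics/w2.png",p["img"][:,:,::-1])
for n in["caliper","bed","jaw_face","jaw_grip","anvil_face","pointer_tip"]:
    for r in env.spot_point(n,p)[:2]: print(n,np.array(r["uv"]),round(r["conf"],2), dep(p,r["uv"]))
E
```

```text
3.1 [[ 0.2243  0.9745 -0.0009]
 [ 0.9745 -0.2243 -0.0002]
 [-0.0003 -0.0008 -1.    ]] [0.5756 0.2517 0.2825]
caliper [278.3 193.4] 0.78 [0.5906 0.1906 0.0139]
bed [280.4 171.8] 0.72 [0.6    0.2215 0.0143]
jaw_face [280.4 219.3] 0.68 [0.5859 0.161  0.0386]
jaw_grip [283.7 248.7] 0.86 [0.5822 0.131  0.0679]
anvil_face [280.  147.8] 0.64 [0.6045 0.2656 0.0715]
anvil_face [280.9 220.2] 0.17 [0.5864 0.1609 0.0419]
pointer_tip [280.5 129.8] 0.74 [0.6093 0.2859 0.071 ]
```

View pics/w2.png

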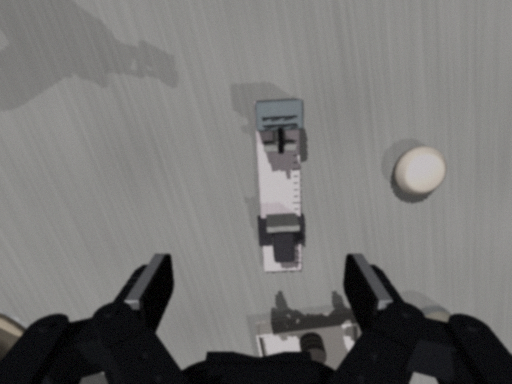

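```bash
python3 - <<'E'
from h import *
np.set_printoptions(precision=4,suppress=True)
p=env.get_image("wrist");T=np.array(p["world_to_cam"]);K=p["camera_matrix"]
v,u=np.mgrid[:384,:512];Z=p["depth"]
C=np.stack([(u-K[0,2])/K[0,0]*Z,(v-K[1,2])/K[1,1]*Z,Z],-1)
W=(C-T[:3,3])@T[:3,:3]
m=(Z>0)&(u>235)&(u<325)&(v>85)&(v<285)
for nm,lo,hi in(("beam",.009,.02),("housing",.060,.0675),("high",.055,.08)):
    k=(m&(W[...,2]>lo)&(W[...,2]<hi)).astype(np.uint8)
    n,L,S,_=cv2.connectedComponentsWithStats(k)
    for i in range(1,n):
        if S[i,4]<60: continue
        P=W[L==i]; r=cv2.minAreaRect((P[:,:2]*1000).astype(np.float32))
        print(nm,S[i],"rect mm",np.round(r[0],1),np.round(r[1],1),round(r[2],2),"z",np.median(P[:,2]))
g=cv2.cvtColor(p["img"],cv2.COLOR_RGB2BGR)[95:275,220:340]
cv2.imwrite("pics/c2.png",cv2.resize(g,None,fx=3.3,fy=3.3,interpolation=cv2.INTER_CUBIC))
E
```

```text
beam [ 256  102   50  170 4214] rect mm [593.9 189.4] [258.9  69.4] 79.17 z 0.01354436695558342
housing [ 258  101   48   32 1300] rect mm [611.8 301.4] [34.1 55.5] 80.49 z 0.06528494134086907
housing [269 226  33  37 623] rect mm [584.4 135.5] [52.  42.9] 80.48 z 0.06623037879580704
high [ 258  101   48   54 1724] rect mm [609.6 288.8] [60.  55.4] 79.81 z 0.06533202682294154
high [269 224  33  39 879] rect mm [584.5 135.6] [52.2 43.1] 80.41 z 0.06668647152266269
```

View pics/c2.png

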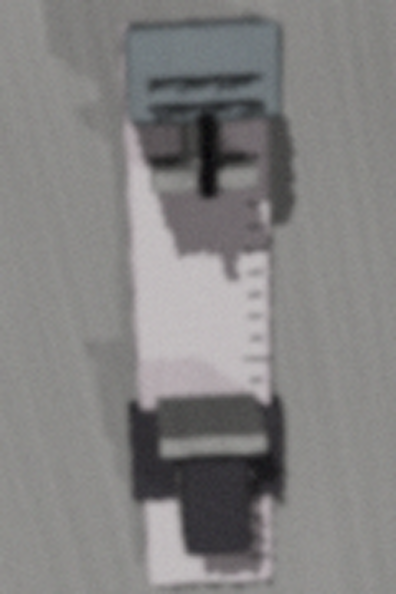

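The wrist views show the caliper straight ahead, with the housing at row 117, the jaw grip near (284,245) and the beam free between them. From the depth fit, the axis direction is 80.4° and the origin is about (0.5925, 0.1848). Next I look at the tray.

```bash
python3 - <<'E'
from h import *
plan([.56,-.21,.26],-9.6)
E
```

```text
n 12 w/n [ 0.     -0.     -0.0046] dist mm [ -13.8 -463.6  -23.6]
1 -37.9 7.4 2.0 0.0000 -0.0000 -0.0046;
1 -38.0 7.2 2.0 0.0000 -0.0000 -0.0046;
1 -38.0 7.1 2.0 0.0000 -0.0000 -0.0046;
1 -38.0 6.9 2.0 0.0000 -0.0000 -0.0046;
1 -38.1 6.7 2.0 0.0000 -0.0000 -0.0046;
1 -38.1 6.5 2.0 0.0000 -0.0000 -0.0046;
1 -38.1 6.4 2.0 0.0000 -0.0000 -0.0046;
1 -38.2 6.2 2.0 0.0000 -0.0000 -0.0046;
1 -38.2 6.0 2.0 0.0000 -0.0000 -0.0046;
1 -38.2 5.8 2.0 0.0000 -0.0000 -0.0046;
1 -38.2 5.7 2.0 0.0000 -0.0000 -0.0046;
1 -38.3 5.5 2.0 0.0000 -0.0000 -0.0046;
```

>>> servo_tool(deltas="1 -38 7 2 0 0 -0.005; 1 -38 7 2 0 0 -0.005; 1 -38 7 2 0 0 -0.005; 1 -38 7 2 0 0 -0.005; 1 -38 7 2 0 0 -0.005; 1 -38 6.5 2 0 0 -0.005; 1 -38 6.5 2 0 0 -0.005; 1 -38 6 2 0 0 -0.005")

```text
time_s: 4.17
position: [0.5644, -0.057, 0.2675]
tool_rot: [[0.182, 0.983, 0.0], [0.983, -0.182, -0.0], [-0.0, 0.001, -1.0]]
ft_force: [0.8, -1.3, -0.4]
grip_width: 0.0854
gripper_force: 0.0
```

>>> servo_tool(deltas="1 -38 6 2 0 0 -0.005; 1 -38 6 2 0 0 -0.005; 1 -38 6 2 0 0 -0.0025; 1 -38 6 2 0 0 -0.0025; 1 0 0 0 0 0 0; 1 0 0 0 0 0 0")

```text
time_s: 4.67
position: [0.5614, -0.2108, 0.2589]
tool_rot: [[0.171, 0.985, -0.001], [0.985, -0.171, 0.0], [0.0, -0.001, -1.0]]
ft_force: [-0.2, -0.1, -0.4]
grip_width: 0.0854
gripper_force: 0.0
```

```bash
cat >> h.py <<'E'
def cloud(p):
    T=np.array(p["world_to_cam"]);K=p["camera_matrix"];v,u=np.mgrid[:384,:512];Z=p["depth"]
    C=np.stack([(u-K[0,2])/K[0,0]*Z,(v-K[1,2])/K[1,1]*Z,Z],-1)
    W=(C-T[:3,3])@T[:3,:3];W[Z<=0]=9
    return W,u,v
def blobs(p,lo,hi,box,mn=60,wmin=0):
    W,u,v=cloud(p);k=(W[...,2]>lo)&(W[...,2]<hi)&(W[...,0]>box[0])&(W[...,0]<box[1])&(W[...,1]>box[2])&(W[...,1]<box[3])
    n,L,S,_=cv2.connectedComponentsWithStats(k.astype(np.uint8))
    for i in range(1,n):
        if S[i,4]<mn: continue
        P=W[L==i];q=(P[:,:2]*1000).astype(np.float32);r=cv2.minAreaRect(q);c,R=cv2.minEnclosingCircle(q)
        print(S[i],"rect",np.round(r[0],1),np.round(r[1],1),round(r[2],1),"circ",np.round(c,1),round(R,1),"z",round(float(np.median(P[:,2])),4))
E
python3 - <<'E'
from h import *
np.set_printoptions(precision=4,suppress=True)
s=env.observe();print(s["time_s"],s["tool_rot"],s["position"])
p=env.get_image("wrist")
cv2.imwrite("pics/w3.png",p["img"][:,:,::-1])
for n in["tall_core","short_core_a","tray"]:
    for r in env.spot_point(n,p)[:2]: print(n,np.array(r["uv"]),round(r["conf"],2), dep(p,r["uv"]))
print("tall");blobs(p,.062,.078,(.4,.7,-.4,0))
print("short");blobs(p,.0375,.05,(.4,.7,-.4,0))
print("rim");blobs(p,.03,.037,(.4,.7,-.4,0))
E
```

```text
4.6667 [[ 0.1706  0.9853 -0.0006]
 [ 0.9853 -0.1706  0.0005]
 [ 0.0004 -0.0007 -1.    ]] [ 0.5614 -0.2108  0.2589]
tall_core [266.7 204. ] 0.77 [ 0.5631 -0.2571  0.0623]
short_core_a [264.6  62.2] 0.82 [ 0.5869 -0.1     0.0408]
short_core_a [260.4 137.5] 0.78 [ 0.5686 -0.1805  0.0399]
tray [270.8 135.1] 0.69 [ 0.5812 -0.1798  0.0403]
tall
[254 204  35  33 893] rect [ 564.9 -277.3] [40.9 40.8] 25.9 circ [ 564.7 -277.5] 21.0 z 0.0683
short
[ 249   38   37   41 1204] rect [590.2 -96.6] [40.2 39.8] 80.1 circ [590.2 -96.1] 20.8 z 0.0405
[246 125  34  35 939] rect [ 570.  -186.7] [40.7 39.8] 80.8 circ [ 570. -187.] 20.9 z 0.0405
[255 197  31  14 100] rect [ 566. -263.] [13.2 38.2] 86.6 circ [ 565.6 -269.6] 19.1 z 0.0453
rim
[ 179    0  163  251 3482] rect [ 579.2 -185.1] [290.6 170.5] 86.1 circ [ 577.7 -185.4] 166.4 z 0.034
```

View pics/w3.png

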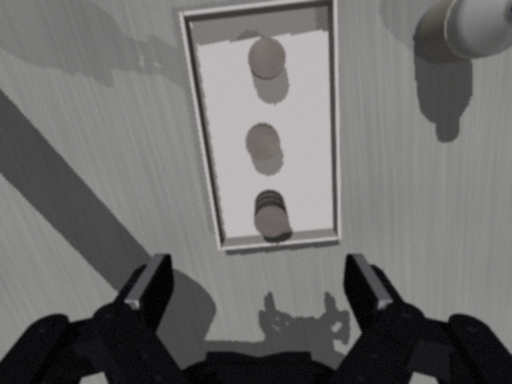

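The wrist view shows the tray with the tall banded core nearest, at pixel (271,220); the short ones are at (263,142) and (267,58). The tall core's top centre is (0.5648, −0.2774), z 0.068.

```bash
python3 - <<'E'
from h import *
plan([.5648,-.2774,.10],-9.6)
s=env.observe()
E
```

```text
n 5 w/n [ 0.0001 -0.      0.0001] dist mm [   2.9  -69.4 -159.7]
1 -13.6 2.9 31.9 0.0001 -0.0000 0.0001;
1 -13.6 2.9 31.9 0.0001 -0.0000 0.0001;
1 -13.6 2.9 31.9 0.0001 -0.0000 0.0001;
1 -13.6 2.9 31.9 0.0001 -0.0000 0.0001;
1 -13.6 2.9 31.9 0.0001 -0.0000 0.0001;
```

>>> servo_tool(deltas="1 -14 3 32 0 0 0; 1 -14 3 32 0 0 0; 1 -14 3 32 0 0 0; 1 -14 3 32 0 0 0; 1 -12 2.5 32 0 0 0; 1 0 0 0 0 0 0; 1 0 0 0 0 0 0")

```text
time_s: 5.45
position: [0.5645, -0.2779, 0.099]
tool_rot: [[0.168, 0.986, -0.002], [0.986, -0.168, 0.002], [0.001, -0.002, -1.0]]
ft_force: [-0.2, -0.2, 1.2]
grip_width: 0.0854
gripper_force: 0.0
```

```bash
python3 - <<'E'
from h import *
p=env.get_image("wrist");print(env.observe()["position"])
blobs(p,.062,.078,(.5,.63,-.33,-.2))
plan([.5648,-.2774,.030],-9.6)
E
```

```text
[ 0.56531251 -0.27807758  0.10091108]
[ 227  195   66   63 3208] rect [ 564.7 -277.7] [41.2 41.3] 30.6 circ [ 565.1 -277.7] 21.2 z 0.0684
n 2 w/n [ 0.0006  0.0002 -0.0002] dist mm [ -0.5   0.7 -70.9]
1 0.3 -0.4 35.5 0.0006 0.0002 -0.0002;
1 0.3 -0.3 35.5 0.0006 0.0002 -0.0002;
```

>>> servo_tool(deltas="1 0 0 18 0 0 0; 1 0 0 18 0 0 0; 1 0 0 18 0 0 0; 1 0 0 16 0 0 0; 1 0 0 0 0 0 0; 1 0 0 0 0 0 0")

```text
time_s: 6.0
position: [0.5656, -0.2785, 0.0315]
tool_rot: [[0.167, 0.986, 0.002], [0.986, -0.167, -0.001], [-0.001, 0.002, -1.0]]
ft_force: [0.9, 0.4, -0.1]
grip_width: 0.0853
gripper_force: 0.0
```

>>> servo_tool(deltas="0 0 0 0 0 0 0; 0 0 0 0 0 0 0; 0 0 0 0 0 0 0; 0 0 0 0 0 0 0; 0 0 0 0 0 0 0; 0 0 0 0 0 0 0; 0 0 0 0 0 0 0; 0 0 0 0 0 0 0", newtons=40)

```text
time_s: 6.67
position: [0.5649, -0.2791, 0.0306]
tool_rot: [[0.168, 0.986, 0.001], [0.986, -0.168, -0.001], [-0.001, 0.001, -1.0]]
ft_force: [-0.8, 1.0, 5.5]
grip_width: 0.0415
gripper_force: 40.1
```

>>> servo_tool(deltas="0 0 0 -5 0 0 0; 0 0 0 -15 0 0 0; 0 0 0 -25 0 0 0; 0 0 0 -30 0 0 0; 0 0 0 -25 0 0 0; 0 0 0 -10 0 0 0; 0 0 0 0 0 0 0; 0 0 0 0 0 0 0")

```text
time_s: 7.33
position: [0.5642, -0.2787, 0.1384]
tool_rot: [[0.168, 0.986, -0.001], [0.986, -0.168, 0.001], [0.001, -0.001, -1.0]]
ft_force: [0.0, -0.1, -1.3]
grip_width: 0.0413
gripper_force: 40.9
```

```bash
python3 - <<'E'
from h import *
p=env.get_image("wrist");s=env.observe();print(s["position"],s["grip_width"],s["ft_force"])
W,u,v=cloud(p);k=(np.abs(W[...,0]-s["position"][0])<.03)&(np.abs(W[...,1]-s["position"][1])<.03)&(W[...,2]>.1)
blobs(p,.165,.19,(.52,.61,-.33,-.23))
# bed y=44 on caliper
d=np.array([.167,.986]);o=np.array([.5925,.1848]);t=o+d*.044;print(t)
plan([t[0],t[1],.14],-9.6,op=0)
E
```

```text
[ 0.56390647 -0.27851267  0.1375365 ] 0.041191371387958926 [-0.78716811  0.59238649 -2.74242745]
[  131   240   252    98 10908] rect [ 561.3 -276.3] [42.5 89.6] 67.4 circ [ 565.  -267.4] 45.8 z 0.1764
[0.599848 0.228184]
n 13 w/n [-0.0002 -0.0001 -0.0001] dist mm [ 35.9 506.7   2.5]
0 38.9 -3.8 -0.1 -0.0002 -0.0001 -0.0001;
0 38.9 -3.8 -0.1 -0.0002 -0.0001 -0.0001;
0 38.9 -3.8 -0.1 -0.0002 -0.0001 -0.0001;
0 38.9 -3.8 -0.1 -0.0002 -0.0001 -0.0001;
0 38.9 -3.8 -0.1 -0.0002 -0.0001 -0.0001;
0 38.9 -3.8 -0.2 -0.0002 -0.0001 -0.0001;
0 38.9 -3.8 -0.2 -0.0002 -0.0001 -0.0001;
0 38.9 -3.8 -0.2 -0.0002 -0.0001 -0.0001;
0 38.9 -3.8 -0.2 -0.0002 -0.0001 -0.0001;
0 38.9 -3.8 -0.2 -0.0002 -0.0001 -0.0001;
0 38.9 -3.8 -0.2 -0.0002 -0.0001 -0.0001;
0 38.9 -3.8 -0.2 -0.0002 -0.0001 -0.0001;
0 38.9 -3.8 -0.2 -0.0002 -0.0001 -0.0001;
```

>>> servo_tool(deltas="0 10 -1 0 0 0 0; 0 25 -2 0 0 0 0; 0 35 -3 0 0 0 0; 0 35 -4 0 0 0 0; 0 35 -4 0 0 0 0; 0 35 -4 0 0 0 0; 0 35 -4 0 0 0 0; 0 35 -3 0 0 0 0")

```text
time_s: 8.05
position: [0.5801, -0.0307, 0.1379]
tool_rot: [[0.168, 0.986, -0.003], [0.986, -0.168, 0.001], [0.0, -0.003, -1.0]]
ft_force: [2.1, 0.8, -2.3]
grip_width: 0.0414
gripper_force: 40.9
```

>>> servo_tool(deltas="0 35 -4 0 0 0 0; 0 35 -3 0 0 0 0; 0 35 -3 0 0 0 0; 0 35 -3 0 0 0 0; 0 35 -3 0 0 0 0; 0 35 -3 0 0 0 0; 0 25 -2 0 0 0 0; 0 15 -1 0 0 0 0")

```text
time_s: 8.72
position: [0.6002, 0.2203, 0.1377]
tool_rot: [[0.166, 0.986, -0.003], [0.986, -0.166, 0.0], [-0.0, -0.003, -1.0]]
ft_force: [-0.3, -0.9, -1.9]
grip_width: 0.0411
gripper_force: 40.9
```

>>> servo_tool(deltas="0 11 -1 0 0 0 0; 0 0 0 0 0 0 0; 0 0 0 0 0 0 0; 0 0 0 0 0 0 0")

```text
time_s: 9.05
position: [0.6024, 0.2265, 0.1391]
tool_rot: [[0.17, 0.986, -0.001], [0.986, -0.17, -0.001], [-0.001, -0.0, -1.0]]
ft_force: [1.9, 0.3, -2.7]
grip_width: 0.041
gripper_force: 40.9
```

```bash
python3 - <<'E'
from h import *
np.set_printoptions(precision=4,suppress=True)
p=env.get_image("wrist");s=env.observe();print(s["position"],s["grip_width"],s["ft_force"])
print("housing");blobs(p,.058,.08,(.5,.7,.25,.4))
print("beam");blobs(p,.009,.02,(.5,.7,.05,.4),200)
b=p["img"][:,:,::-1];cv2.imwrite("pics/w4.png",b)
d=np.array([.167,.986]);o=np.array([.5925,.1848]);t=o+d*.044
for n in["tall_core","pointer_tip","anvil_face"]:
    for r in env.spot_point(n,p)[:1]: print(n,np.array(r["uv"]),round(r["conf"],2), dep(p,r["uv"]))
plan([t[0],t[1],.06],-9.6,op=0)
E
```

```text
[0.6025 0.2265 0.1393] 0.041158916853398134 [-0.1035 -0.3377 -1.6918]
housing
[ 214   77   82   89 4380] rect [609.7 288.5] [59.1 56.1] 80.3 circ [610.7 294.2] 35.5 z 0.0655
beam
[ 222  128   68   94 3782] rect [600.8 235.2] [88.6 60.1] 80.4 circ [600.8 235.2] 53.0 z 0.0135
tall_core [256.2 232.2] 0.71 [0.6046 0.2482 0.1573]
pointer_tip [257.1 122. ] 0.92 [0.6116 0.2882 0.0659]
anvil_face [256.9 156.4] 0.93 [0.6075 0.2654 0.0719]
n 2 w/n [-0.      0.0001 -0.0014] dist mm [ -2.7   1.3 -79.4]
0 0.4 -1.4 39.7 -0.0000 0.0001 -0.0014;
0 0.4 -1.4 39.7 -0.0000 0.0001 -0.0014;
```

View pics/w4.png

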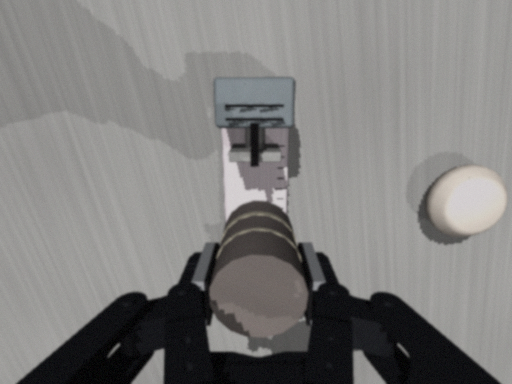

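The wrist view shows the core held upright over the beam at (258,285). The housing and pointer are ahead at (255,120), with the anvil at rest. Its alignment needs −2.7 mm across, then I lower.

>>> servo_tool(deltas="0 0.8 -1.3 15 0 0 -0.0015; 0 0 -1.4 20 0 0 -0.0015; 0 0 0 20 0 0 0; 0 0 0 20 0 0 0; 0 0 0 12 0 0 0; 0 0 0 4 0 0 0; 0 0 0 0 0 0 0; 0 0 0 0 0 0 0")

```text
time_s: 9.92
position: [0.6003, 0.229, 0.0491]
tool_rot: [[0.166, 0.986, 0.001], [0.986, -0.166, 0.0], [0.0, 0.001, -1.0]]
ft_force: [0.7, 0.4, -1.8]
grip_width: 0.0413
gripper_force: 40.9
```

>>> servo_tool(deltas="0 0 0 2 0 0 0; 0 0 0 2 0 0 0; 0 0 0 1 0 0 0; 0 0 0 1 0 0 0; 0 0 0 0 0 0 0; 0 0 0 0 0 0 0")

```text
time_s: 10.42
position: [0.5999, 0.2292, 0.0424]
tool_rot: [[0.165, 0.986, 0.0], [0.986, -0.165, 0.0], [0.0, 0.0, -1.0]]
ft_force: [0.1, -0.5, -3.0]
grip_width: 0.0413
gripper_force: 40.9
```

>>> servo_tool(deltas="0 0 0 1 0 0 0; 0 0 0 0 0 0 0; 0 0 0 1 0 0 0; 0 0 0 0 0 0 0; 0 0 0 0.5 0 0 0; 0 0 0 0 0 0 0; 0 0 0 0 0 0 0")

```text
time_s: 11.0
position: [0.5998, 0.2292, 0.0398]
tool_rot: [[0.165, 0.986, -0.0], [0.986, -0.165, -0.0], [-0.0, -0.0, -1.0]]
ft_force: [0.5, 0.3, -1.9]
grip_width: 0.0415
gripper_force: 40.9
```

>>> servo_tool(deltas="0 0 0 0.5 0 0 0; 0 0 0 0 0 0 0; 0 0 0 0.5 0 0 0; 0 0 0 0 0 0 0; 0 0 0 0 0 0 0")

```text
time_s: 11.42
position: [0.5999, 0.2292, 0.0396]
tool_rot: [[0.165, 0.986, 0.001], [0.986, -0.165, 0.0], [0.0, 0.001, -1.0]]
ft_force: [-2.6, 0.8, 5.8]
grip_width: 0.0408
gripper_force: 41.5
```

>>> servo_tool(deltas="0.6 0 0 0 0 0 0; 0.6 0 0 0 0 0 0; 1 0 0 0 0 0 0; 1 0 0 0 0 0 0; 1 0 0 0 0 0 0; 1 0 0 0 0 0 0; 1 0 0 0 0 0 0; 1 0 0 0 0 0 0")

```text
time_s: 12.08
position: [0.5999, 0.2291, 0.0388]
tool_rot: [[0.165, 0.986, 0.0], [0.986, -0.165, -0.0], [-0.0, 0.0, -1.0]]
ft_force: [-0.6, -0.8, -0.9]
grip_width: 0.0857
gripper_force: 0.0
```

>>> servo_tool(deltas="1 0 0 -10 0 0 0; 1 0 0 -20 0 0 0; 1 0 0 -30 0 0 0; 1 0 0 -30 0 0 0; 1 0 0 0 0 0 0; 1 0 0 0 0 0 0")

```text
time_s: 12.58
position: [0.6005, 0.2293, 0.1312]
tool_rot: [[0.165, 0.986, 0.004], [0.986, -0.165, 0.001], [0.001, 0.004, -1.0]]
ft_force: [0.3, -0.4, -0.1]
grip_width: 0.0851
gripper_force: 0.0
```

```bash
python3 - <<'E'
from h import *
p=env.get_image("wrist");s=env.observe();print(s["time_s"],s["position"],s["grip_width"])
print("core");blobs(p,.072,.085,(.55,.65,.18,.3))
print("mid");blobs(p,.055,.071,(.5,.7,.05,.4))
cv2.imwrite("pics/w5.png",p["img"][:,:,::-1])
E
```

```text
12.6333 [0.59976262 0.22912883 0.12942258] 0.08558251076191706
core
[ 229  184   58   57 2587] rect [599.9 230.5] [41.8 40.5] 79.9 circ [600.  230.6] 21.0 z 0.0775
mid
[ 216   80   85   53 4263] rect [611.9 301.4] [33.8 56.1] 80.2 circ [612.  301.7] 31.3 z 0.0654
[231 156  54  16 537] rect [605.6 264.3] [11.4 39.1] 80.7 circ [605.3 262.8] 19.7 z 0.0574
[231 177  54  24 309] rect [602.5 243.2] [16.4 40.7] 78.1 circ [600.8 235.2] 20.3 z 0.0628
[ 232  280   52   59 2149] rect [584.1 136. ] [52.1 43.2] 80.4 circ [584.5 138.4] 31.2 z 0.0667
```

View pics/w5.png

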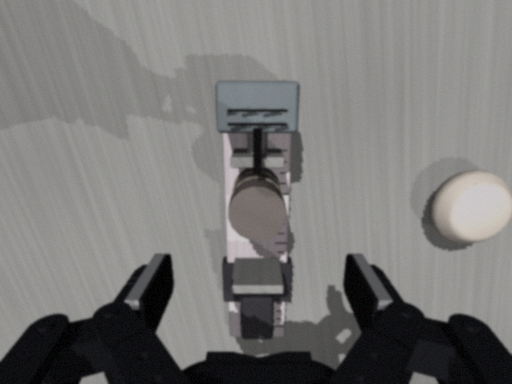

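The core stands upright, centred within 0.3 mm of the axis at (258,215); the jaw grip is at (258,315). Now I go to the grip block.

```bash
python3 - <<'E'
from h import *
plan([.5834,.132,.12],-9.6)
E
```

```text
n 3 w/n [ 0.0003 -0.0001  0.0005] dist mm [-16.4 -97.1  -9.4]
1 -32.8 -0.0 3.1 0.0003 -0.0001 0.0005;
1 -32.8 -0.0 3.1 0.0003 -0.0001 0.0005;
1 -32.8 0.0 3.1 0.0003 -0.0001 0.0005;
```

>>> servo_tool(deltas="1 -20 0 2 0 0 0; 1 -30 0 3 0 0 0; 1 -30 0 3 0 0 0; 1 -18.5 0 2 0 0 0.002; 1 0 0 0 0 0 0; 1 0 0 0 0 0 0")

```text
time_s: 13.13
position: [0.5831, 0.1314, 0.1179]
tool_rot: [[0.169, 0.986, -0.002], [0.986, -0.169, 0.0], [-0.0, -0.002, -1.0]]
ft_force: [-0.1, 0.5, -0.6]
grip_width: 0.0852
gripper_force: 0.0
```

>>> servo_tool(deltas="1 0 0 20 0 0 0; 1 0 0 25 0 0 0; 1 0 0 25 0 0 0; 1 0 0 14 0 0 0; 1 0 0 0 0 0 0; 1 0 0 0 0 0 0")

```text
time_s: 13.63
position: [0.5833, 0.1329, 0.0343]
tool_rot: [[0.166, 0.986, -0.002], [0.986, -0.166, 0.0], [-0.0, -0.002, -1.0]]
ft_force: [-0.2, 0.1, -0.6]
grip_width: 0.0855
gripper_force: 0.0
```

>>> servo_tool(deltas="0 0 0 0 0 0 0; 0 0 0 0 0 0 0; 0 0 0 0 0 0 0; 0 0 0 0 0 0 0; 0 0 0 0 0 0 0; 0 0 0 0 0 0 0; 0 0 0 0 0 0 0; 0 0 0 0 0 0 0", newtons=25)

```text
time_s: 14.3
position: [0.5836, 0.1321, 0.0355]
tool_rot: [[0.167, 0.986, 0.0], [0.986, -0.167, 0.0], [0.0, 0.0, -1.0]]
ft_force: [-1.8, 0.8, 6.3]
grip_width: 0.0277
gripper_force: 27.4
```

>>> servo_tool(deltas="0 1 0 0 0 0 0; 0 3 0 0 0 0 0; 0 5 0 0 0 0 0; 0 5 0 0 0 0 0; 0 5 0 0 0 0 0; 0 4 0 0 0 0 0; 0 2 0 0 0 0 0; 0 0 0 0 0 0 0")

```text
time_s: 14.97
position: [0.5877, 0.1563, 0.0355]
tool_rot: [[0.167, 0.986, 0.0], [0.986, -0.167, -0.001], [-0.001, 0.0, -1.0]]
ft_force: [-3.4, -3.0, 6.9]
grip_width: 0.0276
gripper_force: 27.6
```

```bash
cat >> h.py <<'E'
def chk(pic=None):
    s=env.observe();p=env.get_image("wrist");d=np.array([.167,.986]);o=np.array([.5925,.1848])
    q=np.array(s["position"])[:2]-o
    print(s["time_s"],"pos",np.round(s["position"],4),"cal y",round(q@d*1e3,2),"x",round((q[0]*d[1]-q[1]*d[0])*1e3,2),"ft",np.round(s["ft_force"],1),"w",round(s["grip_width"],4))
    for n in("pointer_tip","jaw_face","anvil_face"):
        for r in env.spot_point(n,p)[:1]:
            X=at_z(p,r["uv"],.07 if n=="pointer_tip" else .04);print(n,np.round(r["uv"],1),round(r["conf"],2),"cal y",round((X[:2]-o)@d*1e3,1))
    print("core");blobs(p,.072,.085,(.55,.65,.18,.3))
    print("anvil");blobs(p,.05,.071,(.5,.7,.25,.4))
    if pic: cv2.imwrite(pic,p["img"][:,:,::-1])
E
python3 -c "
from h import *
chk()"
```

```text
14.9667 pos [0.5877 0.1563 0.0355] cal y -28.88 x 0.03 ft [-3.4 -3.   6.9] w 0.0276
jaw_face [255.1 203.5] 0.82 cal y 1.7
anvil_face [258.6  36.7] 0.61 cal y 74.8
core
[  195    46   128   132 13102] rect [599.6 230.3] [41.1 41.2] 30.9 circ [599.6 230.4] 21.0 z 0.0775
anvil
[ 202    1  114   32 2926] rect [605.2 262.7] [ 8.5 40.1] 80.2 circ [605.3 262.8] 20.1 z 0.0574
```

>>> servo_tool(deltas="0 2 0 0 0 0 0; 0 4 0 0 0 0 0; 0 4 0 0 0 0 0; 0 4 0 0 0 0 0; 0 3 0 0 0 0 0; 0 2 0 0 0 0 0; 0 1 0 0 0 0 0; 0 1 0 0 0 0 0")

```text
time_s: 15.83
position: [0.5911, 0.1765, 0.0355]
tool_rot: [[0.167, 0.986, -0.0], [0.986, -0.167, -0.001], [-0.002, 0.0, -1.0]]
ft_force: [-4.3, -5.7, 6.3]
grip_width: 0.0276
gripper_force: 27.7
```

>>> servo_tool(deltas="0 1 0 0 0 0 0; 0 1 0 0 0 0 0; 0 1 0 0 0 0 0; 0 1 0 0 0 0 0; 0 1 0 0 0 0 0; 0 1 0 0 0 0 0; 0 1 0 0 0 0 0; 0 0 0 0 0 0 0")

```text
time_s: 16.5
position: [0.5923, 0.1833, 0.0355]
tool_rot: [[0.167, 0.986, -0.0], [0.986, -0.167, -0.002], [-0.002, -0.0, -1.0]]
ft_force: [-4.3, -6.1, 7.3]
grip_width: 0.0275
gripper_force: 27.7
```

```bash
python3 -c "
from h import *
chk()"
```

```text
16.5 pos [0.5923 0.1833 0.0355] cal y -1.56 x 0.03 ft [-4.3 -6.1  7.3] w 0.0275
pointer_tip [260.2   6. ] 0.97 cal y 106.0
anvil_face [257.6 105.9] 0.85 cal y 74.9
core
[  200   128   118   115 10466] rect [599.9 232.5] [41.2 41. ] 53.8 circ [600.  232.3] 21.1 z 0.0775
[ 139  277   88   45 1141] rect [567.2 195.9] [15.3 34.7] 53.6 circ [563.6 191. ] 17.3 z 0.0804
[292 277  59  39 914] rect [616.3 187.4] [22.8 12.1] 7.2 circ [616.7 183.7] 11.5 z 0.0801
[351 289  33   9 141] rect [633.3 187.9] [ 2.6 11.7] 80.8 circ [633.2 187.6] 5.9 z 0.0831
anvil
[ 174    0  170   37 5286] rect [609.3 287.3] [11.4 56.2] 80.1 circ [609.9 290.9] 28.1 z 0.0652
[206  86  47  22 951] rect [594.2 264.6] [ 7.7 18. ] 80.4 circ [594.2 265. ] 9.1 z 0.0575
[265  86  47  24 949] rect [616.1 260.9] [ 7.7 17.8] 80.5 circ [616.1 260.9] 9.4 z 0.0575
[221 122  60  20 306] rect [600.1 251.8] [23.2  3.6] 0.1 circ [600.1 250.1] 11.6 z 0.0604
```

>>> servo_tool(deltas="0 1 0 0 0 0 0; 0 1 0 0 0 0 0; 0 1 0 0 0 0 0; 0 1 0 0 0 0 0; 0 1 0 0 0 0 0; 0 1 0 0 0 0 0; 0 1 0 0 0 0 0; 0 1 0 0 0 0 0")

```text
time_s: 17.37
position: [0.5936, 0.1909, 0.0355]
tool_rot: [[0.167, 0.986, -0.001], [0.986, -0.167, -0.002], [-0.002, -0.0, -1.0]]
ft_force: [-5.0, -8.2, 7.4]
grip_width: 0.0274
gripper_force: 27.7
```

```bash
python3 -c "
from h import *
chk()"
```

```text
17.3667 pos [0.5936 0.1909 0.0355] cal y 6.16 x 0.04 ft [-5.  -8.2  7.4] w 0.0274
pointer_tip [258.8  32.2] 0.92 cal y 106.5
anvil_face [257.5 119.2] 0.85 cal y 76.9
core
[  200   123   118   120 10472] rect [601.2 240.1] [41.1 41.2] 32.3 circ [601.3 240.8] 21.8 z 0.0775
[ 167  278   60   51 1064] rect [574.3 197.8] [17.9 29.4] 39.6 circ [570.  194.1] 14.8 z 0.0794
[ 291  278   92   51 1178] rect [619.7 194.6] [37.1 17.3] 22.0 circ [622.7 187.3] 18.6 z 0.0802
[136 289  31   9 137] rect [555.7 208.9] [ 2.9 11. ] 80.3 circ [555.6 208.4] 5.5 z 0.0831
anvil
[ 174    0  170   59 8903] rect [610.2 292.1] [16.7 56.2] 80.4 circ [610.5 294. ] 28.7 z 0.0655
[ 207  101   43   48 1074] rect [593.4 262.7] [16.5 16.6] 82.3 circ [593.8 263.1] 10.7 z 0.0575
[ 260  101   51   42 1092] rect [615.7 261.9] [15.8 18.7] 57.3 circ [616.  260.4] 10.6 z 0.0575
```

>>> servo_tool(deltas="0 1 0 0 0 0 0; 0 1 0 0 0 0 0; 0 1 0 0 0 0 0; 0 1 0 0 0 0 0; 0 1 0 0 0 0 0; 0 0 0 0 0 0 0; 0 0 0 0 0 0 0")

```text
time_s: 18.15
position: [0.5944, 0.1957, 0.0355]
tool_rot: [[0.167, 0.986, -0.001], [0.986, -0.167, -0.002], [-0.002, -0.0, -1.0]]
ft_force: [-4.9, -8.3, 6.8]
grip_width: 0.0279
gripper_force: 27.7
```

```bash
python3 -c "
from h import *
chk('pics/w6.png')"
```

```text
18.15 pos [0.5944 0.1957 0.0355] cal y 11.07 x 0.03 ft [-4.9 -8.3  6.8] w 0.0279
pointer_tip [258.9  31.3] 0.7 cal y 111.6
anvil_face [258.9 117.9] 0.66 cal y 82.4
core
[  200   126   118   117 10463] rect [602.1 244.9] [41.2 41.3] 30.7 circ [601.8 245.2] 21.3 z 0.0775
[ 167  277   60   52 1062] rect [574.9 202.7] [17.8 29.1] 40.4 circ [570.7 199. ] 14.7 z 0.0796
[ 291  277   91   52 1207] rect [619.2 198.2] [38.5 18.8] 27.1 circ [623.2 190.3] 19.2 z 0.0802
[137 289  30   9 137] rect [556.5 213.9] [ 2.9 11.1] 78.8 circ [556.3 212.9] 5.6 z 0.083
anvil
[  174     0   170    74 10921] rect [610.5 294. ] [22.8 56.2] 80.6 circ [611.  296.5] 29.4 z 0.0656
[ 207  101   46   49 1060] rect [595.  267.4] [16.5 18. ] 82.6 circ [595.6 267.9] 11.4 z 0.0575
[ 262  101   49   52 1071] rect [616.  263.5] [18.5 18.3] 72.8 circ [616.  262.7] 12.4 z 0.0575
```

View pics/w6.png

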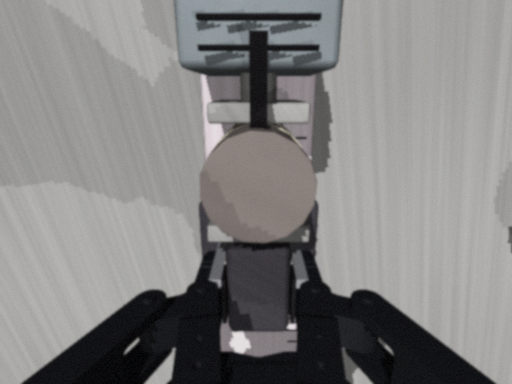

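The pointer tip is at row 31, midway between the ridges at rows 16 and 47. I release the jaw and back off.

>>> servo_tool(deltas="0.5 0 0 0 0 0 0; 0.5 0 0 0 0 0 0; 1 0 0 0 0 0 0; 1 0 0 0 0 0 0; 1 0 0 0 0 0 0; 1 0 0 0 0 0 0; 1 0 0 0 0 0 0; 1 0 0 0 0 0 0")

```text
time_s: 19.02
position: [0.5946, 0.1971, 0.0348]
tool_rot: [[0.167, 0.986, -0.0], [0.986, -0.167, -0.0], [-0.0, -0.0, -1.0]]
ft_force: [-0.7, -0.3, 0.8]
grip_width: 0.0853
gripper_force: 0.0
```

>>> servo_tool(deltas="1 0 0 -10 0 0 0; 1 0 0 -25 0 0 0; 1 0 0 -35 0 0 0; 1 0 0 -35 0 0 0; 1 0 0 -20 0 0 0; 1 0 0 0 0 0 0; 1 0 0 0 0 0 0; 1 0 0 0 0 0 0")

```text
time_s: 19.68
position: [0.5941, 0.197, 0.1592]
tool_rot: [[0.167, 0.986, -0.001], [0.986, -0.167, -0.0], [-0.0, -0.001, -1.0]]
ft_force: [-0.0, -0.1, 0.3]
grip_width: 0.0853
gripper_force: 0.0
```

```bash
python3 - <<'E'
from h import *
chk()
p=env.get_image("wrist");c=np.round(proj(p,[.6105,.295,.068])).astype(int);print(c)
g=p["img"][max(0,c[1]-50):c[1]+140,c[0]-70:c[0]+70,::-1];cv2.imwrite("pics/w7.png",cv2.resize(g,None,fx=3,fy=3,interpolation=cv2.INTER_CUBIC))
E
```

```text
19.6833 pos [0.5941 0.197  0.1592] cal y 12.3 x -0.49 ft [-0.  -0.1  0.3] w 0.0853
pointer_tip [259.5  66.9] 0.67 cal y 111.4
jaw_face [256.4 157.9] 0.64 cal y 39.5
anvil_face [258.3 109.1] 0.94 cal y 81.0
core
[ 232  110   56   57 2447] rect [602.2 245.1] [40.7 40.9] 34.7 circ [602.2 245.2] 20.9 z 0.0775
anvil
[ 221   32   78   53 3846] rect [611.8 300.7] [34.9 56.1] 80.5 circ [611.7 301.6] 31.4 z 0.0655
[234  99  25  22 251] rect [594.2 270.7] [19.9 15.1] 21.3 circ [594.8 268.1] 10.7 z 0.0575
[262  99  24  10 218] rect [617.4 267.9] [ 7.  18.1] 79.5 circ [617.6 268.7] 9.1 z 0.0576
[259  67]
```

View pics/w7.png

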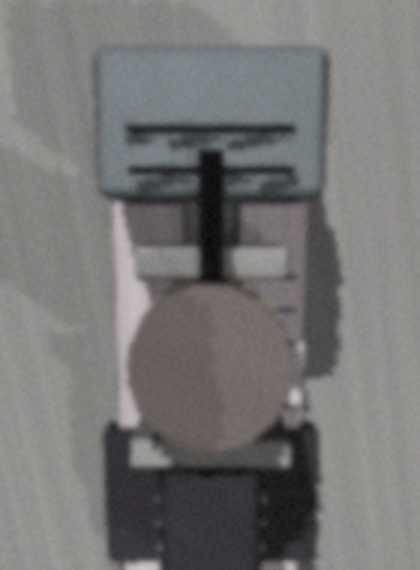

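The crop shows the pointer tip (row 150) between the ridges (rows 129 and 170). The core is clamped upright and the gripper is clear of it.

```bash
python3 -c "
from rig import env
print(env.close_job())"
```

```text
the job is handed in; nothing more can be done
None
```

The tall core is clamped upright between the caliper jaws with the pointer midway between the two ridges; the gripper was open and clear when I handed the job in at about 20 s.

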